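# Ratchet the earth clamp tight

## Task

The copper earthing bar of this radio station sits loose in its bench clamp, and the clamp's ratchet is still set to loosen. Flip the ratchet's direction lever over to the tightening side, then swing the handle back and forth until the pressure pad grips the bar firmly: the screw runs freely with about 12 N of push at the middle of the grip, so stop when a tightening stroke takes about 17 N, and do not go past 19 N or the bar is over-pressed. Let go, with the lever left on the tightening side, and leave the other things on the desk alone.

Things in the scene. Friction and masses are not known exactly. Their poses are not given: they have to be found in the camera images.
- clamp: bench clamp bolted to the desk: dark 130 x 130 x 12 mm base plate, two grey columns at its +y and -y sides, a bridge at 81 to 95 mm height. Origin: centre of the underside, on the upright screw's axis (z). On top sit a toothed steel wheel (84 mm across, to 113 mm height, teeth 0.314 rad apart) and the ratchet head with its handle; a foot with a sprung pad hangs under the bridge.
- seat: grey plastic channel (90 x 46 x 22 mm) fixed on the clamp's base plate under the screw; origin at the centre of its underside, 12 mm above the desk. It carries the copper bar (160 x 28 x 10 mm, along the clamp's x), which lies on packing of unknown height: the bar's top is 18 to 26 mm above this origin, not measured.
- spindle (a joint): turn of the screw and wheel, rad, 0 to 5; grows as it tightens (clockwise from above), lowering the foot 9.5 mm per rad. The pad meets the bar between 2.3 and 3.2 rad, by the hidden packing; then its spring loads the bar with about 123 N per rad, and bottoms after 1.05 rad. Screw friction 1.5 N m, so it stays where left; each newton on the bar adds 0.0095 N m, 0.07 N at the grip.
- handle (a joint): swing of the ratchet handle about the screw's axis, rad; 0 = points to the clamp's -x; grows clockwise from above (tightening). Hard stops at -0.75 and 0.75. Friction 0.2 N m. With the lever on the tightening side, clockwise swings turn the screw (after up to 0.32 rad of lost motion) and counter-clockwise swings click back freely.
- grip (a point): middle of the handle's round black grip (24 mm diameter, 100 mm long, level; 140 mm from the screw's axis, centre line 124 mm above the desk). Its x axis points along the handle towards the screw. Moves with the handle. The pushes named are those of a moving stroke; when a stroke pauses the push can fall by some 4 N, by the same amount free or loaded: compare like with like.
- pawl (a joint): tilt of the direction lever, rad: positive = leans to the right when looking from the grip to the screw = loosening; negative = leans to the left = tightening. Sprung over centre: it snaps to either side and stays. End stops -0.45 and 0.45; it rests 0.12 to 0.45 to either side, depending on how its claw meets the teeth.
- lever_tip (a point): centre of the steel cross-pin (14 mm diameter, 16 mm long, along the handle) at the top of the direction lever, 45 mm from the lever's pivot, which lies 33 mm from the screw's axis towards the grip at 124 mm height. It is a 12 x 8 mm stem standing between the rails of the ratchet head. About 4 N sideways here tips it; push it well past upright; nothing else on the handle stands above 137 mm.
- mug: white mug, 80 mm across, 90 mm high, loose; origin at the centre of its underside
- phone: black telephone lying flat, 150 x 72 x 10 mm, loose; origin under its centre
- mouse: black computer mouse, 100 x 58 x 32 mm, loose; origin under its centre

How it is judged:
By the outcome, as a careful person would: the job done as asked, in the order asked, and still so for the second after the job is handed in, with the robot touching nothing.
It also fails if it takes over 72 s, if anything falls off the work surface, if the arm or the gripper's body presses on something with over 40 N, if the wrist force passes 120 N, or if a joint passes its speed limit or range.

## Robot

A 7-joint arm with a two-finger parallel gripper is mounted at the origin on the work surface. World frame = base frame: x ahead of the robot, y to its left, z up, the work surface at z = 0. Lengths are in m, angles in rad, forces in N, time in s.
With the tool pointing down it reaches from about 0.4 to 0.85 m from the base axis. Payload 4.5 kg.
Tool frame: the origin (TCP) lies on the centre line of the jaws, within the pads' length; the fingertips stand r.tips_ahead ahead of it and the grasp point (between the pads) is the TCP (r.tips_ahead is the distance from the TCP to the fingertips, in m); z points along the fingers, y is the direction in which the jaws open and shut (so a half turn about z gives the same grasp; the last joint's range is limited). The gripper opens to 88 mm and grips with 3 to 60 N. Pads are 18 mm wide; open, the fingers measure 123 mm over their backs; the gripper's body (75 mm by 187 mm) begins 45 mm behind the grasp point.
Start: joints at [-1.253, 0.689, -0.195, 1.565, 0.157, 0.902, -0.215], TCP at [0.175, 0.6, 0.258] pointing down, gripper open.
Joint ranges: [-3.01, 3.01], [-0.46, 2.08], [-1.47, 1.51], [0.13, 2.56], [-1, 4.14], [0.04, 2.09], [-2.66, 2.66]. Speed limits (rad/s): [2.57, 2.57, 3.14, 3.14, 3.14, 3.14, 3.14].

## Interface

Orientations are given as a unit quaternion [x, y, z, w].
In Python, from plant import r gives the robot as it stands.
- The arm moves only by the shell command python3 -m inch 'ROWS' [FORCE]. ROWS is JSON, a list of rows, each a list of 5 numbers: the shift along the world's x, y, z in units of 25 mm (1.0 is 25 mm), then the turn about the world's z in units of 6 degrees (1.0 is 6 degrees), then the finger opening in mm, from 0 to 88.1. A call has 1 to 5 rows; each row shifts and turns the commanded pose from where the row before left it; what a row does not reach is not made up. A row lasts 1/10 s, in which the tool goes at most 50 mm and 8.59 degrees, less where a joint would pass 70% of its speed; a pose out of reach is approached as far as the arm can. A call is refused whole if a number of a shift passes 1 or a number of a turn 1, either way. A call with a gripper value outside its range is refused whole. The fingers move at their own pace and stop on an object; FORCE is the grip in N (left out, the last holds). Time passes only in rows, so rows that do not move let the fingers close. It gives the time, the measured TCP pose, the force and the opening at its end, in the units of the state.
- r.get_state(): the state, without advancing time (a new reading comes with each control period).
- r.snapshot(name): name is "side" or "top"; returns a dict with "pixels" (420x560x3 uint8, red, green, blue), "range_z" (420x560 float32, m along the optical axis (not along the pixel's ray), 0 where there is no reading), "K" (3x3 intrinsics, pixels), "position" and "attitude" of the camera in the world. Camera axes: x right, y up, looking along -z (the intrinsics and any distortion apply to the point x, -y, -z); pixel columns grow to the right and rows downward; lengths in m; the calibration is good to about 2 mm. A picture is of the moment at which its call begins.
- r.finish_job(): hands the job in, once; it reports no verdict.
The state is a dict: "clock": time; "q": joint angles; "qd": joint speeds; "joint_torque": joint torques, N m; "tool_pos": TCP position; "eef_rot": TCP orientation; "contact_force": force on the tool from outside, world axes, zero at the start; "moment": the same for the moment, N m; "opening": opening from 0.0 (shut) to 1.0 (fully open).
Only numpy, scipy, OpenCV 4.12 (cv2) and the standard library are available. Lean on these libraries where they do the work, as an engineer would, in place of code of your own. Each camera call takes 0.05 s, during which the arm holds its last target. There are 200 camera calls.

## Working session

There is one attempt and no reset: what is moved stays moved. The work goes in short steps, Python scripts to look and compute and a shell command to move; the robot and the scene stay as the last step left them, time stands still between calls to the robot, and variables do not carry over. Pictures are saved under pics/ and viewed, about 8 in all and at most 12, crops included, and the job is handed in when it is done.

```bash
mkdir -p pics; ls; python3 - <<'E'
from plant import r
import cv2,numpy as np
s=r.get_state();print(s,r.tips_ahead)
for n in("top","side"):
    d=r.snapshot(n);cv2.imwrite(f"pics/{n}0.png",d["pixels"][:,:,::-1]);np.savez(f"pics/{n}0.npz",**d);print(n,d["K"],d["position"],d["attitude"],[k for k in d])
E
```

```text
pics
{'clock': 0.0, 'q': array([-1.25315263,  0.68998081, -0.19450661,  1.56633823,  0.15733542,
        0.90249623, -0.21510608]), 'qd': array([-4.14420460e-04, -7.72430780e-04, -1.42501593e-03, -3.63214236e-06,
       -6.03613785e-04,  9.17261181e-05,  8.88198258e-05]), 'joint_torque': array([ 5.84260179e-04, -5.27563226e+01, -1.26666751e+00, -1.53433764e+01,
       -5.25796122e-02,  6.43074804e-03,  1.59351248e-04]), 'tool_pos': array([0.17492055, 0.59940465, 0.25691335]), 'eef_rot': array([ 1.41399362e-01,  9.89952214e-01, -9.12672120e-04, -4.72265197e-05]), 'contact_force': array([ 0.4230634 , -0.05733852,  0.2858355 ]), 'moment': array([-0.03007714, -0.00254712, -0.01089452]), 'opening': 0.995976588890191} 0.019
top [[416.00629311   0.         286.56852081]
 [  0.         416.00629311 213.35577586]
 [  0.           0.           1.        ]] [0.37833297 0.01115951 1.09728667] [-0.04369695  0.07022768  0.71186718 -0.69742653] ['pixels', 'range_z', 'K', 'position', 'attitude']
side [[411.4913178    0.         284.32922009]
 [  0.         411.4913178  209.70221327]
 [  0.           0.           1.        ]] [-0.06915905 -0.72536247  0.77748739] [ 0.4351843  -0.164603   -0.30442098  0.83117287] ['pixels', 'range_z', 'K', 'position', 'attitude']
```

View pics/top0.png

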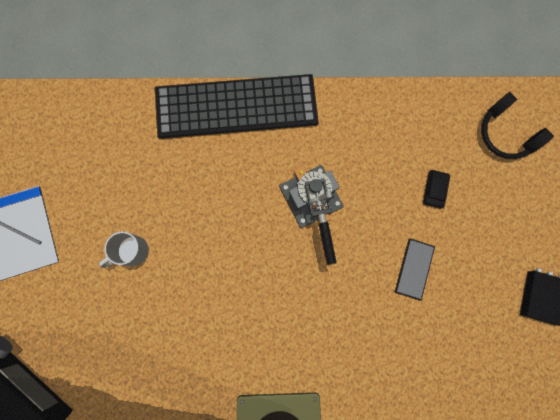

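View pics/side0.png

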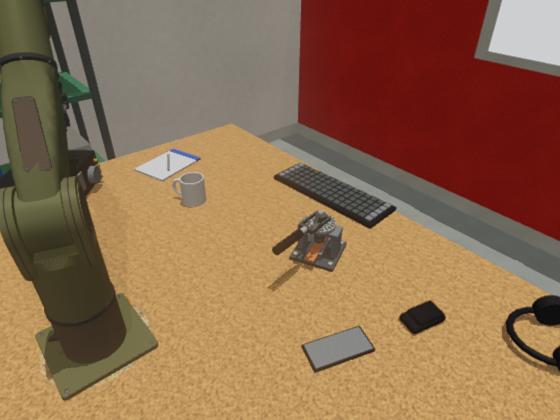

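The top view shows the clamp at about (315,192), its black grip running from (322,222) to (333,262) towards the robot, and the mug, phone and mouse well clear of it. Next I measure positions and enlarge the clamp.

```bash
cat > h.py <<'E'
import numpy as np,cv2
from scipy.spatial.transform import Rotation as R
def cloud(d):
    K=d["K"];z=d["range_z"];v,u=np.mgrid[:z.shape[0],:z.shape[1]]
    p=np.stack([(u-K[0,2])/K[0,0]*z,-(v-K[1,2])/K[1,1]*z,-z],-1)
    return p@R.from_quat(d["attitude"]).as_matrix().T+d["position"]
def proj(d,P):
    c=(np.atleast_2d(P)-d["position"])@R.from_quat(d["attitude"]).as_matrix()
    return np.c_[c[:,0]/-c[:,2]*d["K"][0,0]+d["K"][0,2],-c[:,1]/-c[:,2]*d["K"][1,1]+d["K"][1,2]]
def grip(d,P):
    "fit grip in top view: dark pixels at 110..142 mm height"
    m=(d["pixels"].max(-1)<60)&(P[...,2]>.105)&(P[...,2]<.145)&(P[...,0]<.45+.1)
    n,l,s,c=cv2.connectedComponentsWithStats(m.astype(np.uint8))
    i=1+np.argmax(s[1:,4]);return P[l==i]
E
python3 - <<'E'
import numpy as np,cv2
from h import *
d=dict(np.load("pics/top0.npz"));P=cloud(d)
sub=P[150:270,270:350];print("desk z",np.median(P[300:330,200:260,2]))
w=(P[...,2]>.04)&(P[...,2]<.25);w[:, :260]=0;w[:,360:]=0;w[:140]=0;w[280:]=0
print("n",w.sum(),np.histogram(P[w][:,2],bins=np.arange(.04,.2,.01)))
g=grip(d,P);print("grip n",len(g),g.min(0),g.max(0),g.mean(0))
print("top>.14:",P[w&(P[...,2]>.142)].round(3))
b=(P[...,2]>.006)&(P[...,2]<.02)&w.any();b[:, :260]=0;b[:,360:]=0;b[:150]=0;b[240:]=0
pl=P[b][:,:2].astype(np.float32);print("plate",len(pl),cv2.minAreaRect(pl))
im=d["pixels"][160:270,265:365,::-1];a=cv2.resize(im,None,fx=5,fy=5,interpolation=cv2.INTER_CUBIC)
cv2.imwrite("pics/c1.png",a)
e=dict(np.load("pics/side0.npz"));cv2.imwrite("pics/c2.png",cv2.resize(e["pixels"][200:275,265:355,::-1],None,fx=8,fy=8,interpolation=cv2.INTER_CUBIC))
E
```

```text
desk z -0.00020345991181813794
n 1954 (array([ 14,  10,   9,   9,  19, 294, 375, 175, 330, 647,  14,  14,  27,
        17,   0]), array([0.04, 0.05, 0.06, 0.07, 0.08, 0.09, 0.1 , 0.11, 0.12, 0.13, 0.14,
       0.15, 0.16, 0.17, 0.18, 0.19]))
grip n 1170 [0.09205418 0.50277813 0.10501209] [0.19127005 0.61723803 0.12265295] [0.12805869 0.57105724 0.11649143]
top>.14: [[ 0.579 -0.117  0.171]
 [ 0.579 -0.119  0.171]
 [ 0.579 -0.122  0.169]
 [ 0.579 -0.124  0.171]
 [ 0.579 -0.126  0.17 ]
 [ 0.578 -0.115  0.167]
 [ 0.577 -0.117  0.169]
 [ 0.576 -0.119  0.172]
 [ 0.576 -0.121  0.172]
 [ 0.576 -0.123  0.174]
 [ 0.577 -0.127  0.167]
 [ 0.575 -0.115  0.168]
 [ 0.575 -0.117  0.169]
 [ 0.575 -0.119  0.169]
 [ 0.574 -0.121  0.17 ]
 [ 0.575 -0.124  0.169]
 [ 0.575 -0.126  0.168]
 [ 0.574 -0.128  0.169]
 [ 0.576 -0.112  0.153]
 [ 0.576 -0.114  0.154]
 [ 0.574 -0.116  0.159]
 [ 0.573 -0.117  0.167]
 [ 0.572 -0.119  0.172]
 [ 0.572 -0.121  0.172]
 [ 0.572 -0.124  0.171]
 [ 0.572 -0.126  0.171]
 [ 0.572 -0.128  0.17 ]
 [ 0.575 -0.108  0.144]
 [ 0.574 -0.11   0.149]
 [ 0.574 -0.112  0.152]
 [ 0.573 -0.
[... 390 characters left out ...]
.17 ]
 [ 0.567 -0.123  0.174]
 [ 0.567 -0.126  0.17 ]
 [ 0.568 -0.128  0.168]
 [ 0.571 -0.108  0.143]
 [ 0.57  -0.11   0.149]
 [ 0.569 -0.112  0.15 ]
 [ 0.568 -0.114  0.155]
 [ 0.568 -0.116  0.158]
 [ 0.566 -0.117  0.168]
 [ 0.566 -0.119  0.168]
 [ 0.565 -0.121  0.169]
 [ 0.566 -0.124  0.168]
 [ 0.565 -0.126  0.168]
 [ 0.566 -0.128  0.166]
 [ 0.568 -0.11   0.145]
 [ 0.568 -0.113  0.146]
 [ 0.567 -0.114  0.151]
 [ 0.566 -0.116  0.156]
 [ 0.566 -0.118  0.155]
 [ 0.565 -0.12   0.159]
 [ 0.564 -0.122  0.163]
 [ 0.566 -0.11   0.145]
 [ 0.565 -0.112  0.15 ]
 [ 0.565 -0.115  0.145]]
plate 824 ((0.6237292289733887, -0.07238085567951202), (0.2131940871477127, 0.21759769320487976), 1.6221110820770264)
```

View pics/c1.png

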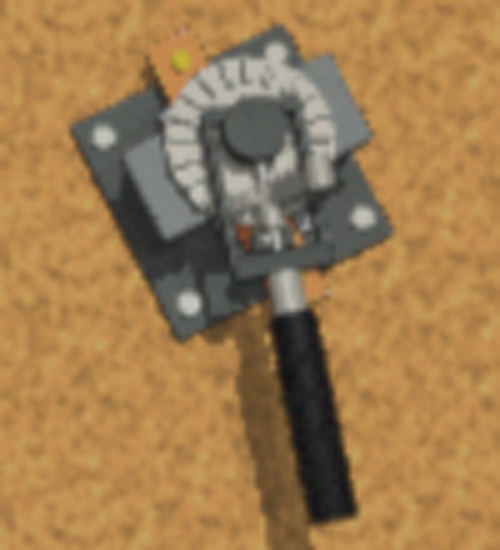

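View pics/c2.png

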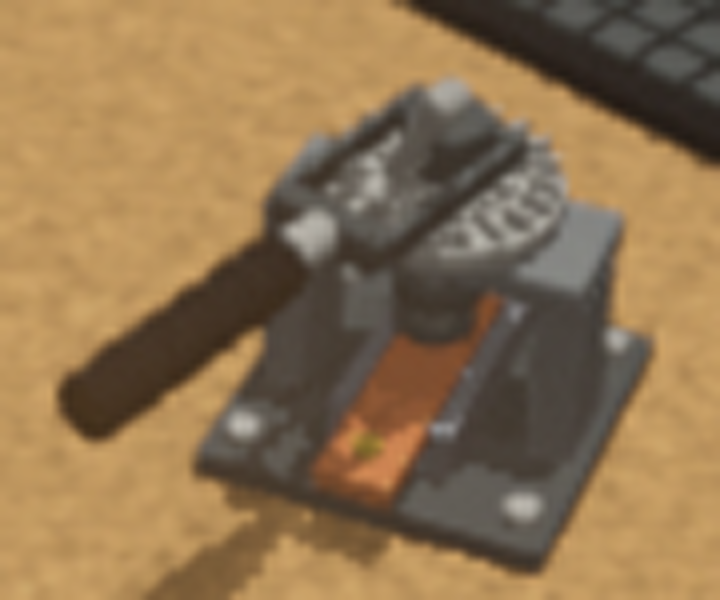

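The crops show the plate corners in c1.png at roughly (75,130), (275,28), (390,235) and (183,340). The hub is at (255,130) and the grip runs from (295,315) to (332,515). In c2.png the lever pin is at about (448,95).

```bash
cat >> h.py <<'E'
def ray(d,uv,z):
    uv=np.atleast_2d(uv);K=d["K"]
    v=np.c_[(uv[:,0]-K[0,2])/K[0,0],-(uv[:,1]-K[1,2])/K[1,1],-np.ones(len(uv))]@R.from_quat(d["attitude"]).as_matrix().T
    return d["position"]+v*((z-d["position"][2])/v[:,2])[:,None]
def gripfit(d):
    P=cloud(d);m=(d["pixels"].max(-1)<50)&(P[...,2]>.118)&(P[...,2]<.142)&(P[...,0]>.35)&(P[...,0]<.6)&(abs(P[...,1]+.1)<.15)
    n,l,s,c=cv2.connectedComponentsWithStats(m.astype(np.uint8))
    q=P[l==1+np.argmax(s[1:,4])]
    return q,cv2.minAreaRect(q[:,:2].astype(np.float32))
E
python3 - <<'E'
from h import *
d=dict(np.load("pics/top0.npz"));P=cloud(d);e=dict(np.load("pics/side0.npz"));Q=cloud(e)
c=np.array([[75,130],[275,28],[390,235],[183,340]])/5+[265,160]-.4
C=ray(d,c,.012);print(C.round(4),C.mean(0),np.linalg.norm(np.roll(C,1,0)-C,axis=1))
hub=ray(d,np.array([[255,128]])/5+[265,160]-.4,.135);print("hub",hub, P[183:188,313:318,2].round(3))
q,rc=gripfit(d);print(len(q),rc,q.mean(0),q[:,2].max())
gm=ray(d,(np.array([[295,315],[332,517]])/5+[265,160]-.4),.124);print("grip ends",gm)
for D,X in((d,P),(e,Q)):
    m=(X[...,2]>.155)&(X[...,2]<.18)&(abs(X[...,0]-.57)<.06)&(abs(X[...,1]+.11)<.06)
    t=X[m];print("tip",len(t),t.mean(0),t.min(0),t.max(0));vu=np.argwhere(m);print(vu.mean(0))
    m&=X[...,2]>.165;t=X[m];print(len(t),t.mean(0))
E
```

```text
[[ 0.63   -0.0149  0.012 ]
 [ 0.6849 -0.1242  0.012 ]
 [ 0.5702 -0.1816  0.012 ]
 [ 0.5159 -0.0695  0.012 ]] [ 0.60025623 -0.09755787  0.012     ] [0.1265024  0.1223107  0.12826329 0.12461416]
hub [[ 0.60119548 -0.09756789  0.135     ]] [[0.135 0.132 0.133 0.133 0.135]
 [0.134 0.133 0.131 0.135 0.133]
 [0.136 0.135 0.135 0.134 0.135]
 [0.136 0.133 0.134 0.133 0.135]
 [0.136 0.131 0.135 0.132 0.132]]
354 ((0.4645339548587799, -0.11958835273981094), (0.0958862379193306, 0.020816467702388763), 9.985247611999512) [ 0.46328046 -0.11939376  0.13363184] 0.13908832799511317
grip ends [[ 0.51264157 -0.11468967  0.124     ]
 [ 0.41711284 -0.12843865  0.124     ]]
tip 51 [ 0.57141509 -0.12093118  0.1676376 ] [ 0.56416017 -0.12847138  0.15502677] [ 0.5792825  -0.1138426   0.17437813]
[194.49019608 327.70588235]
42 [ 0.57202417 -0.12186762  0.16963077]
tip 38 [ 0.57182353 -0.12454644  0.16731805] [ 0.56569752 -0.13051408  0.15528626] [ 0.58348317 -0.118238    0.17362246]
[212.84210526 319.86842105]
27 [ 0.57289832 -0.12496763  0.16984907]
```

Findings:
- The screw axis is at about (0.6005, -0.0975).
- The handle points 189.6° in world, so handle ≈ +0.28. Tightening moves the grip towards +y.
- The lever tip is 20 mm to the right, which matches +0.45 rad.

I'll go above and to the right of the lever with the jaws shut and turned square to the handle.

```bash
A='[[0.5,-0.95,0,0.4,0],[0.5,-0.95,0,0.4,0],[0.5,-0.95,0,0.4,0],[0.5,-0.95,0,0.4,0],[0.5,-0.95,0,0.4,0]]' ; unset A
python3 -m inch '[[0.5,-0.95,0,0.4,0],[0.5,-0.95,0,0.4,0],[0.5,-0.95,0,0.4,0],[0.5,-0.95,0,0.4,0],[0.5,-0.95,0,0.4,0]]' 20
python3 -m inch '[[0.5,-0.95,0,0.4,0],[0.5,-0.95,0,0.4,0],[0.5,-0.95,0,0.4,0],[0.5,-0.95,0,0.4,0],[0.5,-0.95,0,0.4,0]]'
python3 -m inch '[[0.5,-0.95,0,0.3,0],[0.5,-0.95,0,0,0],[0.5,-0.95,0,0,0],[0.5,-0.95,0,0,0],[0.5,-0.95,0,0,0]]'
python3 -m inch '[[0.5,-0.95,0,0,0],[0.5,-0.95,0,0,0],[0.5,-0.95,0,0,0],[0.5,-0.95,0,0,0],[0.5,-0.95,0,0,0]]'
```

```text
clock: 0.6
tool_pos: [0.2378, 0.48, 0.2574]
eef_rot: [0.036, 0.999, -0.0, -0.0]
contact_force: [0.1, -0.4, -0.5]
opening: 0.571
clock: 1.1
tool_pos: [0.3003, 0.3613, 0.2575]
eef_rot: [-0.068, 0.998, -0.0, -0.0]
contact_force: [0.3, 0.8, -1.0]
opening: 0.117
clock: 1.6
tool_pos: [0.3628, 0.2426, 0.2576]
eef_rot: [-0.083, 0.997, -0.0, -0.0]
contact_force: [-0.6, -0.5, -0.5]
opening: 0.005
clock: 2.1
tool_pos: [0.4252, 0.1239, 0.2576]
eef_rot: [-0.083, 0.997, -0.0, -0.0]
contact_force: [0.2, 0.5, -0.1]
opening: 0.006
```

```bash
python3 -m inch '[[0.5,-0.95,0,0,0],[0.5,-0.95,0,0,0],[0.5,-0.95,0,0,0],[0.5,-0.95,0,0,0],[0.5,-0.95,0,0,0]]'
python3 -m inch '[[0.5,-0.95,0,0,0],[0.5,-0.95,0,0,0],[0.5,-0.95,0,0,0],[0.5,-0.95,0,0,0],[0.5,-0.95,0,0,0]]'
python3 -m inch '[[0.5,-0.9,0,0,0],[0.5,-0.9,0,0,0],[0.1,0,-0.5,0,0],[0,0,-0.5,0,0],[0,0,0,0,0]]'
python3 - <<'E'
from plant import r
import cv2
d=r.snapshot("side");cv2.imwrite("pics/s3.png",cv2.resize(d["pixels"][140:290,230:410,::-1],None,fx=4,fy=4))
E
```

```text
clock: 2.6
tool_pos: [0.4877, 0.0051, 0.2575]
eef_rot: [-0.083, 0.997, 0.0, -0.0]
contact_force: [0.4, 0.2, -0.0]
opening: 0.002
clock: 3.1
tool_pos: [0.5501, -0.1136, 0.2574]
eef_rot: [-0.083, 0.997, 0.0, -0.0]
contact_force: [-0.4, 0.5, -0.5]
opening: 0.007
clock: 3.6
tool_pos: [0.5753, -0.1557, 0.2302]
eef_rot: [-0.084, 0.996, 0.001, -0.003]
contact_force: [0.7, 1.5, 0.9]
opening: 0.004
```

View pics/s3.png

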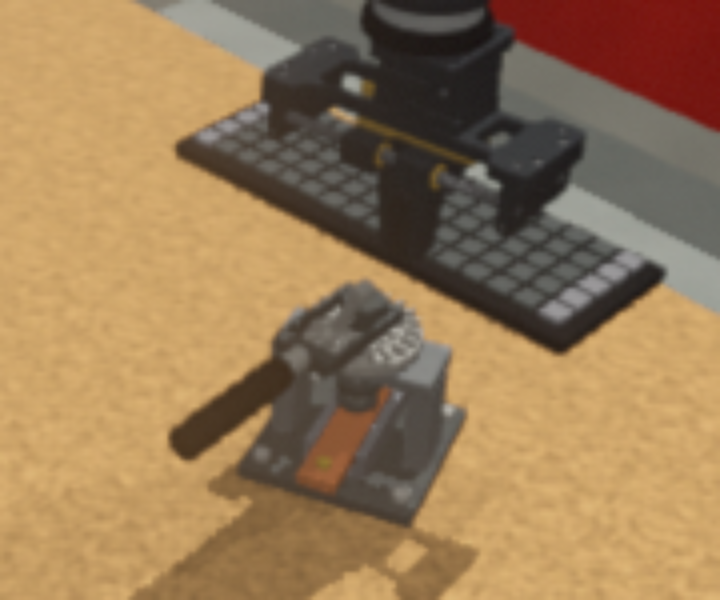

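Picture 5: the shut fingers are above and right of the lever pin, which is at about (368,290) in the crop, and the side is clear. I'll go down and then push left.

```bash
python3 -m inch '[[0,0,-0.7,0,0],[0,0,-0.7,0,0],[0,0,-0.6,0,0],[0,0,-0.4,0,0],[0,0,0,0,0]]'
python3 -m inch '[[-0.03,0.2,0,0,0],[-0.03,0.2,0,0,0],[-0.03,0.2,0,0,0],[-0.03,0.2,0,0,0]]'
python3 -m inch '[[-0.03,0.2,0,0,0],[-0.03,0.2,0,0,0]]'
python3 -m inch '[[-0.03,0.2,0,0,0],[-0.03,0.2,0,0,0]]'
```

```text
clock: 4.15
tool_pos: [0.5766, -0.1565, 0.1718]
eef_rot: [-0.084, 0.996, 0.0, -0.001]
contact_force: [-1.1, 0.7, 0.7]
opening: 0.002
clock: 4.55
tool_pos: [0.5756, -0.1396, 0.1743]
eef_rot: [-0.082, 0.997, -0.002, 0.001]
contact_force: [0.3, -6.2, 6.8]
opening: 0.004
clock: 4.75
tool_pos: [0.5743, -0.1297, 0.1744]
eef_rot: [-0.082, 0.997, -0.002, 0.002]
contact_force: [1.0, -4.4, 4.8]
opening: 0.006
clock: 4.95
tool_pos: [0.5718, -0.1171, 0.1732]
eef_rot: [-0.083, 0.997, -0.0, 0.001]
contact_force: [0.9, -1.3, 0.1]
opening: 0.009
```

```bash
python3 -m inch '[[-0.03,0.2,0,0,0],[-0.03,0.2,0,0,0]]'
python3 -m inch '[[-0.03,0.2,0,0,0],[-0.03,0.2,0,0,0]]'
python3 -m inch '[[0,0,0.8,0,0],[0,0,0.8,0,0],[0,0,0.8,0,0],[0,-1,0.8,0,0],[0,-1,0,0,0]]'
python3 -m inch '[[-0.3,-1,0,0,0],[-0.3,-1,0,0,0],[-0.3,-1,0,0,0],[0,0,0,0,0]]'
cat > look.py <<'E'
from plant import r
from h import *
import sys
out={}
for n in("top","side"):
    d=r.snapshot(n);X=cloud(d)
    m=(X[...,2]>.15)&(X[...,2]<.18)&(abs(X[...,0]-.57)<.06)&(abs(X[...,1]+.1)<.045);t=X[m]
    print(n,"tip",len(t),t.mean(0).round(4) if len(t) else "")
    if n=="top":
        q,rc=gripfit(d);print("grip",len(q),rc)
    out[n]=d["pixels"][:,:,::-1]
a=cv2.resize(out["top"][150:275,255:375],(576,600));b=cv2.resize(out["side"][200:275,260:350],(720,600))
cv2.imwrite(sys.argv[1],cv2.resize(np.hstack([a,b]),(800,370)))
E
python3 look.py pics/l1.png
```

```text
clock: 5.15
tool_pos: [0.5694, -0.1059, 0.1723]
eef_rot: [-0.084, 0.996, 0.001, -0.001]
contact_force: [0.7, 0.5, -0.1]
opening: 0.006
clock: 5.35
tool_pos: [0.5696, -0.1016, 0.1725]
eef_rot: [-0.082, 0.997, -0.003, 0.001]
contact_force: [6.9, -16.7, -6.2]
opening: 0.002
clock: 5.85
tool_pos: [0.5699, -0.1461, 0.2552]
eef_rot: [-0.085, 0.996, 0.0, 0.002]
contact_force: [1.2, -0.5, -0.3]
opening: 0.007
clock: 6.25
tool_pos: [0.5438, -0.2265, 0.2519]
eef_rot: [-0.08, 0.997, -0.001, -0.002]
contact_force: [-0.3, -0.8, 0.2]
opening: 0.009
top tip 53 [ 0.567  -0.0815  0.1668]
grip 354 ((0.46279722452163696, -0.10686169564723969), (0.09582792967557907, 0.020972006022930145), 2.852559804916382)
side tip 53 [ 0.5685 -0.085   0.1639]
```

View pics/l1.png

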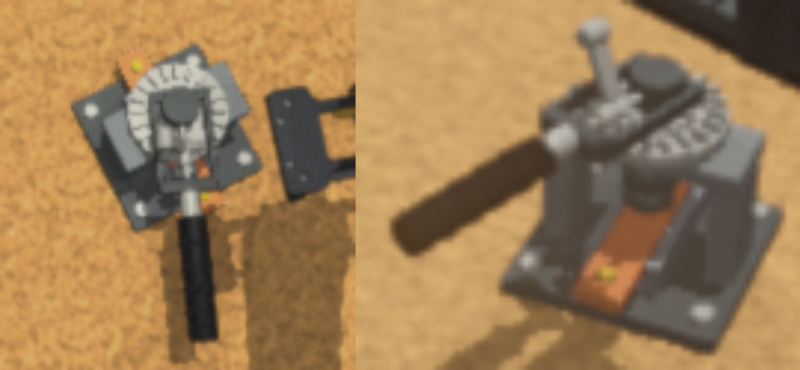

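Picture 6: the lever now leans left, with its pin at (593,30) in the side panel and measured 16 mm left of the pivot (≈ -0.37). The handle has swung slightly to about 183°. I'll bring the fingers to straddle the grip and print the arc waypoints.

```bash
python3 -m inch '[[-0.7,0.95,0,-0.5,50],[-0.7,0.95,0,-0.5,50],[-0.7,0.95,0,0,50],[-0.7,1,0,0,50],[-0.5,1,0,0,50]]' 20
python3 -m inch '[[0,0,-0.9,0,50],[0,0,-0.9,0,50],[0,0,0,0,50]]'
cat > wp.py <<'E'
import numpy as np
S=np.array([.6005,-.0975])
def P(a): a=np.radians(a);return S+.14*np.array([np.cos(a),np.sin(a)])
for a in np.arange(165.5,248,6): print(a,P(a).round(4),"units to next(+6deg):",((P(a+6)-P(a))/.025).round(2))
E
cat > f.py <<'E'
from plant import r
import numpy as np
from wp import S
s=r.get_state();v=s["tool_pos"][:2]-S;R=np.hypot(*v);u=v/R;t=np.array([u[1],-u[0]])
F=s["contact_force"]
print("phi %.1f R %.4f push %.1f rad %.1f Fz %.1f Mz %.2f jaw %.1f q7 %.2f"%(np.degrees(np.arctan2(v[1],v[0]))%360,R,-F[:2]@t,F[:2]@u,F[2],s["moment"][2],2*np.degrees(np.arctan2(*s["eef_rot"][1::-1]))%180-90,s["q"][6]))
E
python3 f.py
```

```text
clock: 6.85
tool_pos: [0.4623, -0.098, 0.2528]
eef_rot: [-0.032, 0.999, 0.001, -0.0]
contact_force: [1.1, 0.2, 0.1]
opening: 0.432
clock: 7.15
tool_pos: [0.4621, -0.0987, 0.2061]
eef_rot: [-0.033, 0.999, 0.001, -0.002]
contact_force: [-0.3, -0.3, 0.4]
opening: 0.571
165.5 [ 0.465  -0.0624] units to next(+6deg): [-0.12 -0.57]
171.5 [ 0.462  -0.0768] units to next(+6deg): [-0.06 -0.58]
177.5 [ 0.4606 -0.0914] units to next(+6deg): [ 0.01 -0.59]
183.5 [ 0.4608 -0.106 ] units to next(+6deg): [ 0.07 -0.58]
189.5 [ 0.4624 -0.1206] units to next(+6deg): [ 0.13 -0.57]
195.5 [ 0.4656 -0.1349] units to next(+6deg): [ 0.19 -0.56]
201.5 [ 0.4702 -0.1488] units to next(+6deg): [ 0.24 -0.53]
207.5 [ 0.4763 -0.1621] units to next(+6deg): [ 0.3  -0.51]
213.5 [ 0.4838 -0.1748] units to next(+6deg): [ 0.35 -0.47]
219.5 [ 0.4925 -0.1866] units to next(+6deg): [ 0.4  -0.43]
225.5 [ 0.5024 -0.1974] units to next(+6deg): [ 0.44 -0.39]
231.5 [ 0.5133 -0.2071] units to next(+6deg): [ 0.48 -0.34]
237.5 [ 0.5253 -0.2156] units to next(+6deg): [ 0.51 -0.29]
243.5 [ 0.538  -0.2228] units to next(+6deg): [ 0.54 -0.23]
phi 180.5 R 0.1384 push 0.3 rad 0.4 Fz 0.4 Mz -0.01 jaw -86.2 q7 1.37
```

q7 would end up close to its limit on the far swing, so I'll use the equivalent half-turned grasp (30 rows, 3 s).

```bash
python3 -m inch '[[0,0,0,-1,50],[0,0,0,-1,50],[0,0,0,-1,50],[0,0,0,-1,50],[0,0,0,-1,50]]'
python3 -m inch '[[0,0,0,-1,50],[0,0,0,-1,50],[0,0,0,-1,50],[0,0,0,-1,50],[0,0,0,-1,50]]' >/dev/null
python3 -m inch '[[0,0,0,-1,50],[0,0,0,-1,50],[0,0,0,-1,50],[0,0,0,-1,50],[0,0,0,-1,50]]' >/dev/null
python3 -m inch '[[0,0,0,-1,50],[0,0,0,-1,50],[0,0,0,-1,50],[0,0,0,-1,50],[0,0,0,-1,50]]' >/dev/null
python3 -m inch '[[0,0,0,-1,50],[0,0,0,-1,50],[0,0,0,-1,50],[0,0,0,-1,50],[0,0,0,-1,50]]' >/dev/null
python3 -m inch '[[0,0,0,-1,50],[0,0,0,-1,50],[0,0,0,-1,50],[0,0,0,-1,50],[-0.07,-0.3,0,-1,50]]'
python3 f.py|tail -1
```

```text
clock: 7.65
tool_pos: [0.4641, -0.0998, 0.2087]
eef_rot: [0.23, 0.973, 0.001, 0.0]
contact_force: [0.4, 0.3, 0.9]
opening: 0.568
clock: 10.15
tool_pos: [0.4629, -0.1058, 0.2081]
eef_rot: [1.0, 0.031, 0.001, -0.002]
contact_force: [-0.1, -0.2, -0.0]
opening: 0.568
phi 183.4 R 0.1379 push 0.2 rad 0.1 Fz -0.0 Mz 0.00 jaw -86.4 q7 -0.70
```

```bash
python3 -m inch '[[-0.08,0,-0.8,0,50],[0,0,-0.8,0,50],[0,0,-0.8,0,50],[0,0,-0.6,0,50],[0,0,-0.35,0,50]]'
python3 -m inch '[[0,0,0,0,32],[0,0,0,0,32],[0,0,0,0,32]]' 20; python3 f.py|tail -1
python3 - <<'E'
from plant import r
from h import *
d=r.snapshot("side");cv2.imwrite("pics/s4.png",cv2.resize(d["pixels"][180:290,220:370,::-1],None,fx=4,fy=4))
E
```

```text
clock: 10.65
tool_pos: [0.4604, -0.1069, 0.1235]
eef_rot: [0.999, 0.032, 0.0, -0.002]
contact_force: [0.6, 0.2, -0.7]
opening: 0.564
clock: 10.95
tool_pos: [0.4603, -0.1086, 0.1247]
eef_rot: [1.0, 0.031, 0.001, 0.0]
contact_force: [-1.1, -0.3, 0.2]
opening: 0.366
phi 184.5 R 0.1406 push 0.2 rad 1.1 Fz 0.2 Mz 0.00 jaw -86.4 q7 -0.56
```

View pics/s4.png

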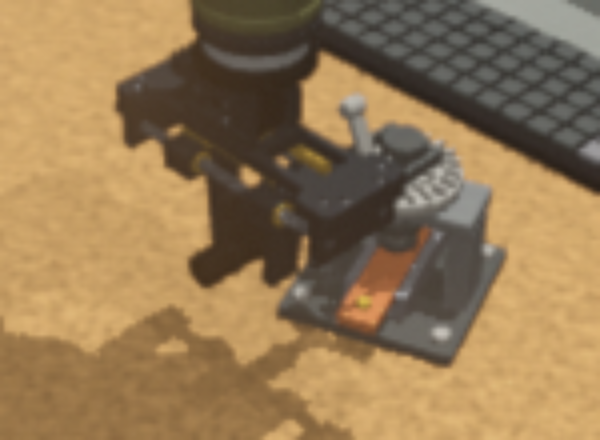

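Picture 7: the fingers straddle the grip at about (235,260), and the lever still leans left. Now the return stroke, in the counter-clockwise direction.

```bash
python3 -m inch '[[0.07,-0.58,0,1,32],[0.13,-0.57,0,1,32],[0.19,-0.56,0,1,32],[0.24,-0.53,0,1,32],[0.3,-0.51,0,1,32]]'>/dev/null; python3 f.py|tail -1
python3 -m inch '[[0.35,-0.47,0,1,32],[0.4,-0.43,0,1,32],[0.44,-0.39,0,1,32]]'>/dev/null; python3 f.py|tail -1
python3 -m inch '[[0.48,-0.34,0,1,32],[0.34,-0.2,0,0.67,32]]'; python3 f.py|tail -1
```

```text
phi 213.7 R 0.1420 push -7.0 rad -2.4 Fz 1.6 Mz -0.09 jaw -56.2 q7 -0.19
phi 231.5 R 0.1425 push -6.3 rad -2.2 Fz 2.6 Mz -0.11 jaw -38.2 q7 0.00
clock: 12.0
tool_pos: [0.5338, -0.2239, 0.1246]
eef_rot: [0.858, 0.513, 0.0, 0.001]
contact_force: [-0.1, -0.9, 0.9]
opening: 0.361
phi 242.2 R 0.1429 push 0.3 rad 0.8 Fz 0.9 Mz 0.05 jaw -28.2 q7 0.11
```

```bash
python3 -m inch '[[-0.47,0.3,0,-1,32],[-0.46,0.35,0,-1,32],[-0.43,0.4,0,-1,32]]'>/dev/null; python3 f.py|tail -1
python3 -m inch '[[-0.39,0.44,0,-1,32],[-0.35,0.48,0,-1,32],[-0.3,0.51,0,-1,32]]'>/dev/null; python3 f.py|tail -1
python3 -m inch '[[-0.24,0.53,0,-1,32],[-0.19,0.56,0,-1,32],[-0.13,0.57,0,-1,32]]'>/dev/null; python3 f.py|tail -1
python3 -m inch '[[-0.07,0.58,0,-1,32],[-0.01,0.59,0,-1,32]]'; python3 f.py|tail -1
```

```text
phi 226.9 R 0.1416 push 11.6 rad -0.6 Fz -9.7 Mz 0.12 jaw -46.8 q7 -0.09
phi 209.1 R 0.1409 push 10.8 rad -1.9 Fz -8.1 Mz 0.07 jaw -64.8 q7 -0.29
phi 191.2 R 0.1404 push 11.3 rad -3.8 Fz -5.8 Mz 0.12 jaw -82.9 q7 -0.51
clock: 13.1
tool_pos: [0.4603, -0.0957, 0.1251]
eef_rot: [0.999, -0.043, 0.004, 0.005]
contact_force: [4.7, -10.7, -4.5]
opening: 0.362
phi 179.2 R 0.1402 push 10.6 rad -4.8 Fz -4.5 Mz 0.12 jaw 85.1 q7 -0.67
```

```bash
python3 -m inch '[[0.03,0.58,0,-1,32],[0.08,0.58,0,-1,32]]'>/dev/null; python3 f.py|tail -1
python3 -m inch '[[-0.09,-0.58,0,1,32],[-0.03,-0.59,0,1,32],[0.03,-0.59,0,1,32],[0.09,-0.58,0,1,32],[0.15,-0.57,0,1,32]]'>/dev/null; python3 f.py|tail -1
python3 -m inch '[[0.2,-0.55,0,1,32],[0.26,-0.53,0,1,32],[0.31,-0.5,0,1,32],[0.36,-0.46,0,1,32],[0.41,-0.42,0,1,32]]'>/dev/null; python3 f.py|tail -1
python3 -m inch '[[0.45,-0.38,0,1,32],[0.49,-0.33,0,1,32],[0.4,-0.2,0,0.7,32]]'; python3 f.py|tail -1
```

```text
phi 167.5 R 0.1402 push 12.4 rad -8.4 Fz -7.3 Mz 0.23 jaw 73.1 q7 -0.87
phi 195.0 R 0.1416 push -0.8 rad 0.8 Fz 0.2 Mz 0.00 jaw -76.1 q7 -0.45
phi 223.8 R 0.1398 push -0.9 rad 0.0 Fz 1.1 Mz 0.04 jaw -46.2 q7 -0.11
clock: 14.6
tool_pos: [0.5324, -0.2182, 0.1239]
eef_rot: [0.866, 0.499, -0.003, -0.003]
contact_force: [-3.0, 1.2, -0.1]
opening: 0.364
phi 240.6 R 0.1386 push -3.2 rad 0.4 Fz -0.1 Mz -0.01 jaw -30.1 q7 0.06
```

```bash
python3 -m inch '[[-0.49,0.28,0,-1,32],[-0.47,0.34,0,-1,32],[-0.44,0.39,0,-1,32]]'>/dev/null; python3 f.py|tail -1
python3 -m inch '[[-0.4,0.43,0,-1,32],[-0.36,0.47,0,-1,32],[-0.31,0.5,0,-1,32]]'>/dev/null; python3 f.py|tail -1
python3 -m inch '[[-0.25,0.53,0,-1,32],[-0.2,0.55,0,-1,32]]'>/dev/null; python3 f.py|tail -1
python3 -m inch '[[-0.14,0.57,0,-1,32],[-0.08,0.58,0,-1,32]]'>/dev/null; python3 f.py|tail -1
```

```text
phi 224.2 R 0.1381 push 2.7 rad -3.1 Fz -1.0 Mz 0.10 jaw -48.5 q7 -0.14
phi 208.6 R 0.1371 push 12.6 rad -5.8 Fz -11.7 Mz 0.20 jaw -66.6 q7 -0.34
phi 196.9 R 0.1370 push 14.5 rad -7.7 Fz -11.9 Mz 0.29 jaw -78.6 q7 -0.48
phi 185.1 R 0.1368 push 15.5 rad -10.1 Fz -11.3 Mz 0.28 jaw 89.3 q7 -0.64
```

```bash
python3 -m inch '[[-0.02,0.59,0,-1,32],[0.03,0.58,0,-1,32]]'; python3 f.py|tail -1
```

```text
clock: 15.8
tool_pos: [0.4645, -0.0818, 0.1256]
eef_rot: [0.994, -0.111, 0.009, 0.008]
contact_force: [11.1, -18.8, -11.6]
opening: 0.369
phi 173.4 R 0.1369 push 17.4 rad -13.2 Fz -11.6 Mz 0.31 jaw 77.2 q7 -0.80
```

The contact torque about the screw is push × R plus Mz. It was about 1.67 N m free and is now about 2.69 N m, which is equivalent to roughly 19 N rather than the 17.4 N shown in the push column. The load rose inside one coarse call, so I'm stopping here. I'll let go and take a look before deciding.

```bash
python3 -m inch '[[0,-0.2,0,0.5,50],[0,-0.1,0,0.8,50],[0,0,0,0,50]]'; python3 f.py|tail -1
python3 -m inch '[[0,0,0.9,0,50],[0,0,0.9,0,50],[0,0,0.9,0,50],[0,0,0.9,0,50],[0,0,0.8,0,50]]'
python3 -m inch '[[0,1,0,0,0],[0,1,0,0,0],[0,1,0,0,0],[0,1,0,0,0],[0,1,0,0,0]]'
python3 look.py pics/l2.png
```

```text
clock: 16.1
tool_pos: [0.4581, -0.0813, 0.1246]
eef_rot: [0.999, -0.039, 0.001, 0.0]
contact_force: [0.6, -1.0, 0.8]
opening: 0.564
phi 173.5 R 0.1433 push 0.9 rad -0.7 Fz 0.8 Mz -0.03 jaw 85.6 q7 -0.71
clock: 16.6
tool_pos: [0.4573, -0.0802, 0.2353]
eef_rot: [0.999, -0.04, 0.0, -0.0]
contact_force: [1.1, -0.0, -1.6]
opening: 0.565
clock: 17.1
tool_pos: [0.457, 0.0458, 0.2342]
eef_rot: [0.999, -0.04, -0.0, -0.001]
contact_force: [0.7, 0.0, 0.3]
opening: 0.135
top tip 48 [ 0.5685 -0.0782  0.1671]
grip 310 ((0.46197405457496643, -0.0942157581448555), (0.01921878010034561, 0.09361661225557327), 88.37972259521484)
side tip 54 [ 0.5699 -0.0818  0.1637]
```

View pics/l2.png

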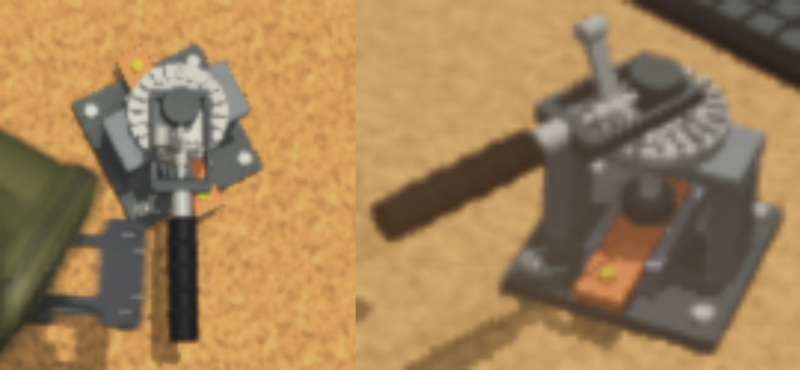

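Picture 8: the lever still leans left, the handle stands at about 178.5° and the foot is on the bar. The torque record puts the load at or just over the 19 N limit. Staying there is wrong, so I'll back the screw off a little: lever to loosening, a short counter-clockwise swing, then lever back. The loosening torque also checks the load independently.

```bash
python3 -m inch '[[0.89,-0.75,0,0,0],[0.89,-0.75,0,0,0],[0.89,-0.75,0,0,0],[0.89,-0.75,0,0,0],[0.88,-0.75,0,0,0]]'
python3 -m inch '[[0,0,0,0,0],[0,0,-0.9,0,0],[0,0,-0.9,0,0],[0,0,-0.75,0,0],[0,0,0,0,0]]'
python3 -m inch '[[0,-0.2,0,0,0],[0,-0.2,0,0,0],[0,-0.2,0,0,0],[0,-0.2,0,0,0]]'
python3 -m inch '[[0,-0.2,0,0,0],[0,-0.2,0,0,0],[0,-0.2,0,0,0]]'
```

```text
clock: 17.7
tool_pos: [0.5689, -0.0511, 0.2342]
eef_rot: [0.999, -0.04, -0.0, -0.0]
contact_force: [0.4, 0.7, -0.5]
opening: 0.005
clock: 18.2
tool_pos: [0.5661, -0.0488, 0.1683]
eef_rot: [0.999, -0.039, -0.003, -0.001]
contact_force: [-0.2, 0.5, 0.0]
opening: 0.004
clock: 18.6
tool_pos: [0.5689, -0.0668, 0.1718]
eef_rot: [0.999, -0.038, 0.0, -0.003]
contact_force: [0.2, 6.3, 5.0]
opening: 0.007
clock: 18.9
tool_pos: [0.5693, -0.0852, 0.1712]
eef_rot: [0.999, -0.039, 0.001, 0.0]
contact_force: [1.3, 1.5, 1.0]
opening: 0.002
```

```bash
python3 -m inch '[[0,-0.2,0,0,0],[0,0,0.8,0,0],[0,0,0.8,0,0],[0,0,0.8,0,0],[0,0,0,0,0]]'
python3 -m inch '[[-0.9,0,0,0.2,50],[-0.9,0,0,0.2,50],[-0.9,0,0,0,50],[-0.9,0,0,0,50],[-0.7,-0.1,0,0,50]]'
python3 look.py pics/l3.png; python3 f.py|tail -1
```

```text
clock: 19.4
tool_pos: [0.5693, -0.0917, 0.2323]
eef_rot: [0.999, -0.04, 0.002, 0.001]
contact_force: [-0.1, -0.8, -1.1]
opening: 0.007
clock: 19.9
tool_pos: [0.4586, -0.0923, 0.2293]
eef_rot: [1.0, -0.018, -0.001, 0.0]
contact_force: [0.5, -0.6, -0.1]
opening: 0.435
top tip 11 [ 0.5736 -0.1095  0.1644]
phi 178.2 R 0.1450 push 0.1 rad 3.8 Fz 0.2 Mz -0.04 jaw 87.8 q7 -0.83Traceback (most recent call last):
  File "look.py", line 10, in <module>
    q,rc=gripfit(d);print("grip",len(q),rc)
         ~~~~~~~^^^
  File "h.py", line 22, in gripfit
    q=P[l==1+np.argmax(s[1:,4])]
             ~~~~~~~~~^^^^^^^^^
    return _wrapfunc(a, 'argmax', axis=axis, out=out, **kwds)
    return bound(*args, **kwds)
ValueError: attempt to get argmax of an empty sequence
```

```bash
sed -i 's/^print("phi/print("T %.2f"%(-F[:2]@t*R+s["moment"][2]),end=" ");print("phi/' f.py
python3 -m inch '[[0.05,0,-0.9,0,50],[0.03,0,-0.9,0,50],[0,0,-0.9,0,50],[0,-0.05,-0.9,0,50],[0,0,-0.6,0,50]]'
python3 -m inch '[[0,0,0,0,30],[0,0,0,0,30],[0,0,0,0,30]]' >/dev/null; python3 f.py|tail -1
python3 -m inch '[[0.02,-0.58,0,1,30]]' >/dev/null; python3 f.py|tail -1
python3 -m inch '[[0.05,-0.58,0,1,30]]' >/dev/null; python3 f.py|tail -1
python3 -m inch '[[0.1,-0.58,0,1,30]]' >/dev/null; python3 f.py|tail -1
```

```text
clock: 20.45
tool_pos: [0.4625, -0.0938, 0.1232]
eef_rot: [1.0, -0.018, -0.001, 0.0]
contact_force: [0.7, 0.3, 0.3]
opening: 0.569
T 0.72 phi 179.0 R 0.1379 push 5.3 rad 0.5 Fz -3.0 Mz -0.02 jaw 87.8 q7 -0.66
T -0.59 phi 183.6 R 0.1372 push -4.5 rad -0.5 Fz -0.3 Mz 0.03 jaw -85.8 q7 -0.58
T -0.14 phi 190.0 R 0.1375 push -1.0 rad -0.7 Fz -0.4 Mz -0.00 jaw -79.7 q7 -0.50
T -0.73 phi 195.8 R 0.1378 push -4.8 rad -3.4 Fz -1.3 Mz -0.07 jaw -73.7 q7 -0.42
```

```bash
python3 -m inch '[[0.16,-0.56,0,1,30]]' >/dev/null; python3 f.py|tail -1
python3 -m inch '[[0.21,-0.55,0,1,30]]' >/dev/null; python3 f.py|tail -1
```

```text
T -0.75 phi 201.6 R 0.1379 push -5.2 rad -4.9 Fz -1.1 Mz -0.04 jaw -67.6 q7 -0.35
T -0.87 phi 207.4 R 0.1385 push -5.3 rad -5.9 Fz -1.1 Mz -0.14 jaw -61.6 q7 -0.27
```

The loosening torque of about 0.7 N m confirms the load had been around 100–105 N. I'll back off a little further.

```bash
python3 -m inch '[[0.27,-0.53,0,1,30]]' >/dev/null; python3 f.py|tail -1
python3 -m inch '[[0.32,-0.5,0,1,30]]' >/dev/null; python3 f.py|tail -1
python3 -m inch '[[-0.05,0.1,0,0,50],[0,0,0,0,50],[0,0,0,0,50]]' ; python3 f.py|tail -1
python3 -m inch '[[0,0,0.9,0,50],[0,0,0.9,0,50],[0,0,0.9,0,50],[0,0,0.9,0,50],[0,0,0.8,0,50]]'
python3 -m inch '[[0,-1,0,0,0],[0,-1,0,0,0],[0,-1,0,0,0],[0,-1,0,0,0],[0,0,0,0,0]]'
python3 look.py pics/l3.png
```

```text
T -1.06 phi 213.3 R 0.1391 push -6.7 rad -7.0 Fz -0.2 Mz -0.14 jaw -55.6 q7 -0.20
T -1.06 phi 219.1 R 0.1400 push -6.6 rad -6.1 Fz 0.5 Mz -0.13 jaw -49.6 q7 -0.14
clock: 21.75
tool_pos: [0.4897, -0.1876, 0.1257]
eef_rot: [0.94, 0.341, -0.0, 0.0]
contact_force: [0.6, 0.4, -1.0]
opening: 0.563
T 0.05 phi 219.1 R 0.1428 push 0.1 rad -0.7 Fz -1.0 Mz 0.03 jaw -50.1 q7 -0.14
clock: 22.25
tool_pos: [0.4896, -0.1877, 0.2365]
eef_rot: [0.94, 0.341, 0.0, 0.0]
contact_force: [0.1, 0.1, -0.1]
opening: 0.567
clock: 22.75
tool_pos: [0.4888, -0.2919, 0.2358]
eef_rot: [0.941, 0.339, -0.001, 0.002]
contact_force: [-0.2, 0.8, 0.4]
opening: 0.14
top tip 60 [ 0.5852 -0.131   0.1652]
grip 311 ((0.4892353117465973, -0.18067213892936707), (0.09490907192230225, 0.019306238740682602), 37.31657028198242)
side tip 27 [ 0.5876 -0.1335  0.1683]
```

```bash
python3 -m inch '[[0.77,0.9,0,0,0],[0.77,0.9,0,0,0],[0.77,0.9,0,0,0],[0.77,0.9,0,0,0],[0.77,0.9,0,0,0]]' >/dev/null
python3 -m inch '[[0.77,0.9,0,0,0],[0,0,-0.9,0,0],[0,0,-0.9,0,0],[0,0,-0.7,0,0],[0,0,0,0,0]]'
python3 -m inch '[[-0.13,0.17,0,0,0],[-0.13,0.17,0,0,0],[-0.13,0.17,0,0,0],[-0.13,0.17,0,0,0]]'
python3 -m inch '[[-0.13,0.17,0,0,0],[-0.13,0.17,0,0,0]]'
python3 -m inch '[[-0.13,0.17,0,0,0],[-0.13,0.17,0,0,0]]'
```

```text
clock: 23.85
tool_pos: [0.604, -0.15, 0.1705]
eef_rot: [0.939, 0.343, -0.002, -0.002]
contact_force: [-0.6, 0.6, -0.1]
opening: 0.003
clock: 24.25
tool_pos: [0.5951, -0.1385, 0.176]
eef_rot: [0.94, 0.341, 0.003, 0.004]
contact_force: [3.4, -4.6, 4.9]
opening: 0.006
clock: 24.45
tool_pos: [0.5869, -0.127, 0.1744]
eef_rot: [0.94, 0.342, 0.002, 0.001]
contact_force: [1.8, -1.4, 1.3]
opening: 0.005
clock: 24.65
tool_pos: [0.5791, -0.1173, 0.1726]
eef_rot: [0.94, 0.342, 0.0, -0.001]
contact_force: [2.7, -1.0, -0.9]
opening: 0.002
```

```bash
python3 -m inch '[[0,0,0.8,0,0],[0,0,0.8,0,0],[0,0,0.8,0,0],[0,0,0,0,0]]' 
python3 -m inch '[[-0.72,-0.52,0,-0.4,50],[-0.72,-0.52,0,-0.2,50],[-0.72,-0.52,0,0,50],[-0.72,-0.52,0,0,50],[-0.72,-0.52,0,0,50]]'
python3 look.py pics/l4.png 2>&1 | grep -v "^ "; python3 f.py|tail -1
```

```text
clock: 25.05
tool_pos: [0.5797, -0.1182, 0.2343]
eef_rot: [0.94, 0.342, 0.001, 0.0]
contact_force: [0.3, -0.4, -0.1]
opening: 0.005
clock: 25.55
tool_pos: [0.4874, -0.1829, 0.2313]
eef_rot: [0.95, 0.312, -0.001, -0.001]
contact_force: [-0.1, 0.3, 0.3]
opening: 0.435
top tip 45 [ 0.5627 -0.098   0.1685]
grip 33 ((0.511019766330719, -0.14504142105579376), (0.02102893590927124, 0.00792727991938591), 23.99427604675293)
side tip 49 [ 0.5644 -0.1023  0.1643]
T 0.19 phi 217.2 R 0.1444 push 0.9 rad 0.5 Fz -0.9 Mz 0.05 jaw -53.9 q7 -0.26
```

```bash
python3 -m inch '[[0.05,0.03,-0.9,0,50],[0.05,0.03,-0.9,0,50],[0,0,-0.9,0,50],[0,0,-0.9,0,50],[0,0,-0.65,0,50]]'
python3 -m inch '[[0,0,0,0,32],[0,0,0,0,32],[0,0,0,0,32]]' >/dev/null; python3 f.py|tail -1
python3 -m inch '[[-0.35,0.47,0,-1,32]]' >/dev/null; python3 f.py|tail -1
python3 -m inch '[[-0.3,0.51,0,-1,32]]' >/dev/null; python3 f.py|tail -1
```

```text
clock: 26.15
tool_pos: [0.4916, -0.1801, 0.1242]
eef_rot: [0.95, 0.313, -0.001, -0.002]
contact_force: [-0.2, 0.5, 0.2]
opening: 0.565
T -0.80 phi 216.5 R 0.1377 push -5.6 rad 0.3 Fz -5.0 Mz -0.04 jaw -53.6 q7 -0.18
T -0.04 phi 212.4 R 0.1376 push -0.0 rad 0.4 Fz -0.2 Mz -0.04 jaw -59.8 q7 -0.25
T 0.16 phi 206.3 R 0.1378 push 1.3 rad -0.4 Fz -1.2 Mz -0.02 jaw -65.9 q7 -0.32
```

```bash
python3 -m inch '[[-0.25,0.53,0,-1,32]]' >/dev/null; python3 f.py|tail -1
```

```text
T 1.95 phi 201.1 R 0.1375 push 13.9 rad -2.3 Fz -11.1 Mz 0.04 jaw -72.0 q7 -0.39
```

```bash
python3 -m inch '[[-0.2,0.55,0,-1,32]]' >/dev/null; python3 f.py|tail -1
```

```text
T 2.43 phi 196.8 R 0.1370 push 16.1 rad -2.5 Fz -11.9 Mz 0.23 jaw -78.1 q7 -0.47
```

The stroke takes about 2.43 N m, i.e. roughly 17.3 N at the middle of the grip. I'm stopping here: let go, lift and check.

```bash
python3 -m inch '[[0.06,-0.2,0,0,50],[0,0,0,0,50],[0,0,0,0,50]]'; python3 f.py|tail -1
python3 -m inch '[[0,0,0.9,0,50],[0,0,0.9,0,50],[0,0,0.9,0,50],[0,0,0.9,0,50],[0,0,0.8,0,50]]'
python3 -m inch '[[-0.2,1,0,0,50],[-0.2,1,0,0,50],[-0.2,1,0,0,50],[-0.2,1,0,0,50],[-0.2,1,0,0,50]]'
python3 -m inch '[[0,1,0.4,0,50],[0,1,0.4,0,50],[0,0,0,0,50]]'
python3 look.py pics/l5.png 2>&1 | grep -v "^ "
```

```text
clock: 27.15
tool_pos: [0.4669, -0.1357, 0.1272]
eef_rot: [0.994, 0.108, 0.001, 0.0]
contact_force: [0.9, -0.7, -0.5]
opening: 0.565
T 0.14 phi 196.0 R 0.1390 push 0.9 rad -0.6 Fz -0.5 Mz 0.02 jaw -77.6 q7 -0.46
clock: 27.65
tool_pos: [0.4655, -0.1351, 0.2376]
eef_rot: [0.994, 0.108, -0.0, -0.001]
contact_force: [0.4, 0.2, 0.3]
opening: 0.568
clock: 28.15
tool_pos: [0.4401, -0.0092, 0.2366]
eef_rot: [0.994, 0.108, -0.0, -0.001]
contact_force: [0.2, 0.9, -0.4]
opening: 0.568
clock: 28.45
tool_pos: [0.4408, 0.0432, 0.2569]
eef_rot: [0.994, 0.111, 0.0, -0.001]
contact_force: [0.4, 0.4, 0.5]
opening: 0.572
top tip 45 [ 0.5638 -0.0915  0.1673]
grip 303 ((0.47134679555892944, -0.1460423767566681), (0.0945047065615654, 0.019289234653115273), 19.894975662231445)
side tip 51 [ 0.5652 -0.0956  0.1634]
```

View pics/l5.png

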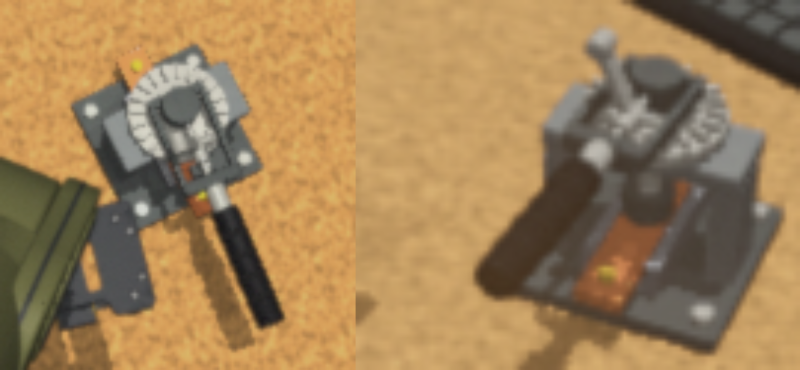

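Picture 9: the lever leans left (tightening), with its pin at (603,42) in the side panel. The handle is free, the foot sits on the bar, the bar is in place and the gripper is clear. Handing in.

```bash
python3 -c "
from plant import r
r.finish_job();print(r.get_state()['clock'])"
```

```text
the job is handed in; nothing more can be done
the job is handed in; nothing more can be done
```

The bar is clamped with the lever on the tightening side, but **I overshot on the way and probably went slightly past the 19 N limit** before backing off. If the peak press counts, that counts against the job.

**What I did:** I flipped the lever to tightening and swung the handle through two strokes. The second stroke ended too high: the torque was about 2.69 N m, equal to about 19.2 N at the middle of the grip, or about 105 N on the bar. The push reading alone showed 17.4 N. The torque needed for the loosening swing, about 0.7 N m, later confirmed the higher value.

To correct it, I flipped the lever to loosening and backed the screw off about 0.4 rad. I then flipped it back to tightening and retightened.

**Final checks:**
- **Grip on the bar:** The last tightening stroke took about 2.43 N m, about 17.3 N, against about 12 N running free. That was one short row, and the screw may barely have moved in it. The loosening stroke suggested a somewhat lower load, so I put the bar at 60–80 N, about 16–17.5 N at the grip.
- **Lever:** The last picture shows it leaning left, the tightening side.
- **Release:** The gripper was clear of everything when I handed in.
- **Other things on the desk:** I never moved near the mug, phone or mouse. I did not re-measure them at the end.
- **Time:** About 28.5 s of the 72 s.

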